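# Set up the counting scale for the bin

## Robot

A 6-joint arm with a two-finger parallel gripper is mounted at the origin on the work surface. World frame = base frame: x ahead of the robot, y to its left, z up, the work surface at z = 0. Lengths are in m, angles in rad, forces in N, time in s.
With the tool pointing down it reaches from about 0.35 to 0.725 m from the base axis. Payload 6 kg.
Tool frame: the origin (TCP) lies at the very end of the fingers, on their centre line; the grasp point (between the pads) lies ctrl.tcp_to_grasp behind it (ctrl.tcp_to_grasp is the distance from the TCP to the grasp point, in m); z points along the fingers, y is the line along which they close (so a half turn about z gives the same grasp; the last joint's range is limited). The gripper opens to 85 mm and grips with 20 to 120 N. Pads are 22 mm wide; open, the fingers measure 114 mm over their backs; the gripper's body (76 mm by 85 mm) begins 54 mm behind the grasp point. The pads swing forward as they close: fully open they stand 13 mm farther back than shut.
Start: joints at [-0.824, 0.04, 0.085, 0, -1.615, -0.334], TCP at [0.241, -0.55, 0.231] pointing down, gripper open.
Joint ranges: [-2.56, 2.56], [-1.29, 2.01], [-1.08, 1.49], [-3.29, 1.98], [-2.81, -0.18], [-2.99, 2.99]. Speed limits (rad/s): [2.57, 2.57, 3.01, 3.14, 3.14, 3.14].

## Interface

Orientations are given as a rotation vector (axis times angle).
In Python, from workcell import ctrl gives the robot as it stands.
- The arm moves only by the tool apply_moves, never from a script. Its argument "plan" is a list of rows, each an object with "linear": the shift along the world's x, y, z each as a share of 0.02 m, from -1 to 1, a list of three; "roll": the turn about the world's z as a share of 0.15 rad, from -1 to 1; "grip": the gripper command: -1 is fully open, 1 is shut, values between are in proportion. In form: [{"linear": [x, y, z], "roll": roll, "grip": grip}, ...]. A call has 1 to 12 rows; each row shifts and turns the commanded pose from where the row before left it; what a row does not reach is not made up. A row lasts 1/8 s, in which the tool goes at most 62.5 mm and 10.7 degrees, less where a joint would pass 70% of its speed; a pose out of reach is approached as far as the arm can. A call with a number of a shift or a turn outside -1 to 1 is refused whole. A call with a gripper value outside its range is refused whole. The fingers move at their own pace and stop on an object; "grip_force" is the grip in N (left out, the last holds). Time passes only in rows, so rows that do not move let the fingers close. It gives the time, the measured TCP pose, the force, the opening and the grip force at its end, in the units of the state.
- ctrl.state(): the state, without advancing time (a new reading comes with each control period).
- ctrl.get_image(name): name is "side" or "top" or "wrist"; returns (picture, depth): 384x512x3 uint8, blue, green, red; 384x512 float32, m along the optical axis (not along the pixel's ray), 0 where there is no reading.
- ctrl.camera_info(name): a dict with "intrinsics" (3x3 intrinsics, pixels), "eye" and "rotation" of the camera in the world. Camera axes: x right, y down, z forward; pixel columns grow to the right and rows downward; lengths in m; the calibration is good to about 2 mm. A picture is of the moment at which its call begins: read the wrist's pose just before it. camera_info takes no time and is no camera call; for the wrist camera it gives the pose at the moment of the call.
- ctrl.close_job(): hands the job in; it is judged then, once.
The state is a dict: "time": time; "joint_positions": joint angles; "qd": joint speeds; "tau": joint torques, N m; "position": TCP position; "tcp_rot": TCP orientation; "ft_force": force on the tool from outside, world axes, zero at the start; "torque": the same for the moment, N m; "width": opening from 0.0 (shut) to 1.0 (fully open); "gripper_force": force on a finger pad.
Only numpy, scipy, OpenCV 4.12 (cv2) and the standard library are available. Lean on these libraries where they do the work, as an engineer would, in place of code of your own. Each camera call takes 0.05 s, during which the arm holds its last target. There are 200 camera calls.

## Task

The empty blue bin is standing on the parts counter's counting scale. Get the scale ready to count into it: press in the round power button at the left end of the key row, then the tare key (the middle one of the three small alike keys), then the wide count key at the right end, each gently, with the other keys left alone and nothing touching the pan or the bin. Pick nothing up, and leave the other things on the counter where they are.

Things in the scene. Friction and masses are not known exactly. Their poses are not given: they have to be found in the camera images.
- scale: Grey counting scale, 310 wide, 345 deep, fixed. Origin under its middle, on the counter; +x to its back, +y to the operator's left (the operator is on the robot's side), z up. Its front panel slopes up to the pan at 18 degrees: three blank green displays above one row of five white keys at x = -143 mm; from the left: power, zero, tare, print, count. More than 25 N anywhere on the scale is too hard.
- pan: The scale's flat stainless weighing pan, 230 deep (x) by 300 wide (y), top 80 mm above the counter; same origin and axes as the scale; its front edge lies at x = -55 mm, 88 mm behind the middle of the key row. Must not be touched.
- power_top (a point): Middle of the top face of the round power button, at the left end of the key row; 22 mm across, y = +110 mm on the scale. z points straight out of the panel (18 degrees from vertical, leaning to the operator), y to the operator's left. Like all five keys its top is 50 mm above the counter, stands 8.5 mm out of the panel and moves 6 mm, straight into the panel.
- tare_top (a point): Middle of the top face of the tare key, 24 by 22 mm: third key of the row from the left, the middle one of the three alike, y = +14 mm on the scale; axes and height as for the power button.
- count_top (a point): Middle of the top face of the count key, the wide one (46 by 22 mm) at the right end of the row, y = -88 mm on the scale; axes and height as for the power button.
- power (a joint): Power button: 0 standing out (off), 0.006 m fully in; it stays in where it is pushed. 3.2 N starts it, 6.2 N takes it fully in. It counts as on beyond 0.0025.
- tare (a joint): Tare key: 0 up, 0.006 m fully down; springs back, 1 N to start, 7 N fully down. Counts as pressed beyond 0.003.
- count (a joint): Count key: the same as the tare key.
- zero (a joint): Zero key (second of the row, y = +58 mm on the scale, 24 by 22 mm), the same as the tare key. Not to be pressed.
- print (a joint): Print key (fourth of the row, y = -30 mm on the scale, 24 by 22 mm), the same as the tare key. Not to be pressed.
- bin: Small empty blue bin, 90 deep by 102 wide by 50 high, loose on the rear part of the pan; origin under its middle, on the pan. Not to be touched.
- stock_bin: Blue stock bin with spark plugs, 120 by 102 by 60 high, loose on the counter beside the scale, on the operator's left; origin under its middle. To be left alone.
- carton: Small carton lying on the counter beside the scale, 28 by 95 by 28 high; origin under its middle. To be left alone.
- jar: White round jar with black lid, 60 across, 62 high, on the counter beside the scale; origin under its middle. To be left alone.

How it is judged:
By the outcome, as a careful person would: the job done as asked, in the order asked, and still so for the second after the job is handed in, with the robot touching nothing.
It also fails if it takes over 48 s, if anything falls off the work surface, if the arm or the gripper's body presses on something with over 40 N, if the wrist force passes 120 N, or if a joint passes its speed limit or range.

## Working session

There is one attempt and no reset: what is moved stays moved. The work goes in short steps, Python scripts to look and compute and a tool call to move; the robot and the scene stay as the last step left them, time stands still between calls to the robot, and variables do not carry over. Pictures are saved under pics/ and viewed, at most 10 in all, crops included, and the job is handed in when it is done.

Besides the shell and the picture viewer there is one more tool, called after "Request:" as name(argument=value, ...), one argument or row to a line, values as JSON. apply_moves: Moves the arm, as the interface text tells. Its arguments: {"type":"object","properties":{"plan":{"type":"array","items":{"type":"object","properties":{"linear":{"type":"array","items":{"type":"number"}},"roll":{"type":"number"},"grip":{"type":"number"}}}},"grip_force":{"type":"number"}},"required":["plan"]}

```bash
mkdir -p pics; ls
python3 - <<'E'
from workcell import ctrl
import cv2,numpy as np
s=ctrl.state();print(s['time'],s['position'],s['tcp_rot'],s['width'],ctrl.tcp_to_grasp)
for n in('top','side'):
    im,d=ctrl.get_image(n);cv2.imwrite(f'pics/{n}0.png',im);np.savez(f'{n}0.npz',im=im,d=d,**ctrl.camera_info(n))
    print(n,ctrl.camera_info(n))
E
```

```text
pics
0.0 [ 0.24063987 -0.54927365  0.23027831] [ 6.43753879e-01 -3.07444438e+00 -2.68475490e-03] 0.9962167785199768 0.0187
top {'intrinsics': array([[385.76825482,   0.        , 255.74131611],
       [  0.        , 385.76825482, 192.29716067],
       [  0.        ,   0.        ,   1.        ]]), 'eye': array([0.53908989, 0.04587725, 1.01877645]), 'rotation': array([-2.13594144,  2.1926454 , -0.0829568 ])}
side {'intrinsics': array([[431.36621646,   0.        , 255.72619563],
       [  0.        , 431.36621646, 187.94124981],
       [  0.        ,   0.        ,   1.        ]]), 'eye': array([0.17936703, 0.74721918, 0.64422775]), 'rotation': array([-0.6969983 ,  2.47937761, -1.32269257])}
```

View pics/top0.png

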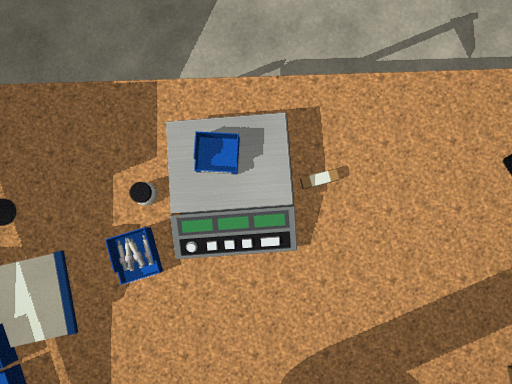

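View pics/side0.png

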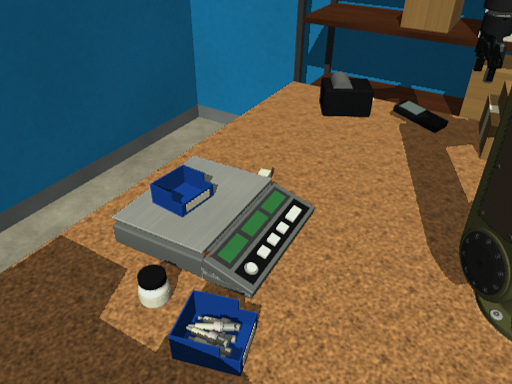

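Both views show the five white keys on the black strip. In the top view they run from power (191,246) to count (270,241). In the side view they run from power (251,268) to count (293,213). I'll segment them and triangulate.

```bash
cat > h.py <<'E'
import cv2,numpy as np
from scipy.spatial.transform import Rotation as R
def keys(im,box):
    x0,y0,x1,y1=box
    g=im.min(2); m=np.zeros_like(g); m[y0:y1,x0:x1]=(g[y0:y1,x0:x1]>150)*255
    n,_,st,c=cv2.connectedComponentsWithStats(m)
    return [(c[i],st[i,4]) for i in range(1,n) if st[i,4]>15]
def ray(z,uv):
    d=np.linalg.inv(z['intrinsics'])@[uv[0],uv[1],1]
    return z['eye'],R.from_rotvec(z['rotation']).as_matrix()@d
def plane(z,uv,h):
    e,d=ray(z,uv); return e+d*(h-e[2])/d[2]
def tri(z1,a,z2,b):
    e1,d1=ray(z1,a);e2,d2=ray(z2,b)
    t=np.linalg.lstsq(np.c_[d1,-d2],e2-e1,rcond=None)[0]
    p,q=e1+t[0]*d1,e2+t[1]*d2
    return (p+q)/2,np.linalg.norm(p-q)
E
python3 - <<'E'
from h import *
t=np.load('top0.npz');s=np.load('side0.npz')
a=sorted(keys(t['im'],(180,232,290,254)),key=lambda k:k[0][0])
b=sorted(keys(s['im'],(238,200,306,280)),key=lambda k:k[0][0])
print(a);print(b)
for (p,_),(q,_) in zip(a,b):
    x,e=tri(t,p,s,q);print(x.round(4),round(e,4),plane(t,p,.05).round(4),plane(s,q,.05).round(4))
E
```

```text
[(array([190.5625, 247.    ]), np.int32(64)), (array([211.27631579, 245.71052632]), np.int32(76)), (array([228.93150685, 244.46575342]), np.int32(73)), (array([246.34210526, 243.39473684]), np.int32(76)), (array([269.55782313, 241.46938776]), np.int32(147))]
[(array([251.        , 267.25555556]), np.int32(90)), (array([263.30555556, 251.14814815]), np.int32(108)), (array([272.97029703, 238.78217822]), np.int32(101)), (array([282.02197802, 227.15384615]), np.int32(91)), (array([292.80851064, 213.0070922 ]), np.int32(141))]
[0.4983 0.2286 0.0483] 0.0 [0.4983 0.2283 0.05  ] [0.4974 0.2301 0.05  ]
[0.5005 0.1767 0.0488] 0.0007 [0.5003 0.1764 0.05  ] [0.5002 0.178  0.05  ]
[0.5026 0.1326 0.0485] 0.001 [0.5023 0.1322 0.05  ] [0.5022 0.1344 0.05  ]
[0.5043 0.089  0.049 ] 0.0012 [0.5038 0.0887 0.05  ] [0.5043 0.0904 0.05  ]
[0.5077 0.031  0.0487] 0.0012 [0.5072 0.0307 0.05  ] [0.5075 0.0328 0.05  ]
```

Triangulated key tops: power (0.498, 0.228), tare (0.5025, 0.1325) and count (0.5075, 0.031), all at z≈0.049, with a scale yaw of about 0.048 rad. Next I shut the gripper, turn it to line up with the key row and travel over.

Request:
apply_moves(
  plan=[
    {"linear": [1,1,0],"roll": -0.8,"grip": 1},
    {"linear": [1,1,0],"roll": -0.8,"grip": 1},
    {"linear": [1,1,0],"roll": -0.83,"grip": 1},
    {"linear": [1,1,0],"roll": 0,"grip": 1},
    {"linear": [1,1,0],"roll": 0,"grip": 1},
    {"linear": [1,1,0],"roll": 0,"grip": 1},
    {"linear": [1,1,0],"roll": 0,"grip": 1},
    {"linear": [1,1,0],"roll": 0,"grip": 1},
    {"linear": [1,1,0],"roll": 0,"grip": 1},
    {"linear": [1,1,0],"roll": 0,"grip": 1},
    {"linear": [0.5,1,0],"roll": 0,"grip": 1},
    {"linear": [0,1,0],"roll": 0,"grip": 1},
  ],
  grip_force=20,
)

```text
time: 1.6
position: [0.4509, -0.3085, 0.2304]
tcp_rot: [0.076, -3.139, -0.001]
ft_force: [-0.7, -0.0, -0.2]
width: 0.003
gripper_force: 0.0
```

Request:
apply_moves(
  plan=[
    {"linear": [0,1,0],"roll": 0,"grip": 1},
    {"linear": [0,1,0],"roll": 0,"grip": 1},
    {"linear": [0,1,0],"roll": 0,"grip": 1},
    {"linear": [0,1,0],"roll": 0,"grip": 1},
    {"linear": [0,1,0],"roll": 0,"grip": 1},
    {"linear": [0,1,0],"roll": 0,"grip": 1},
    {"linear": [0,1,0],"roll": 0,"grip": 1},
    {"linear": [0,1,0],"roll": 0,"grip": 1},
    {"linear": [0,1,0],"roll": 0,"grip": 1},
    {"linear": [0,1,0],"roll": 0,"grip": 1},
    {"linear": [0,1,0],"roll": 0,"grip": 1},
    {"linear": [0,1,0],"roll": 0,"grip": 1},
  ],
)

```text
time: 3.1
position: [0.4501, -0.069, 0.2312]
tcp_rot: [-0.075, 3.141, 0.0]
ft_force: [0.3, -1.4, -0.3]
width: -0.003
gripper_force: 0.0
```

Request:
apply_moves(
  plan=[
    {"linear": [0,1,0],"roll": 0,"grip": 1},
    {"linear": [0,1,0],"roll": 0,"grip": 1},
    {"linear": [0,1,0],"roll": 0,"grip": 1},
    {"linear": [0,1,0],"roll": 0,"grip": 1},
    {"linear": [0,1,0],"roll": 0,"grip": 1},
    {"linear": [0,1,0],"roll": 0,"grip": 1},
    {"linear": [0,1,0],"roll": 0,"grip": 1},
    {"linear": [0,1,0],"roll": 0,"grip": 1},
    {"linear": [0,1,0],"roll": 0,"grip": 1},
    {"linear": [0,1,0],"roll": 0,"grip": 1},
    {"linear": [0,0,0],"roll": 0,"grip": 1},
    {"linear": [0,0,0],"roll": 0,"grip": 1},
  ],
)

```text
time: 4.6
position: [0.4506, 0.1303, 0.2313]
tcp_rot: [0.076, -3.141, 0.0]
ft_force: [0.1, -0.5, -0.1]
width: 0.003
gripper_force: 0.0
```

Run:
```python
from h import *
from workcell import ctrl
s=ctrl.state();print(s['time'],s['position'],s['tcp_rot'],s['width'],s['ft_force'])
z=ctrl.camera_info('wrist');im,d=ctrl.get_image('wrist');cv2.imwrite('pics/w1.png',im);np.savez('w1.npz',im=im,d=d,**z)
```

```text
4.6 [0.45058474 0.13025107 0.2312737 ] [ 7.60854517e-02 -3.14061343e+00  1.72099412e-04] 0.002644704813773638 [ 0.06048566 -0.51642006 -0.14205314]
```

View pics/w1.png

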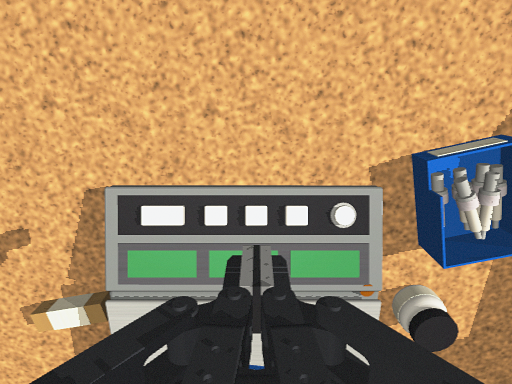

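The wrist view shows the row clearly: count (162,215), print (216,215), tare (256,215), zero (297,215) and power (343,215). The shut fingertips are narrow. I'll refine the key positions from this view.

Run:
```python
from h import *
w=np.load('w1.npz');t=np.load('top0.npz')
print(w['eye'],w['rotation'])
b=sorted(keys(w['im'],(125,198,372,232)),key=lambda k:-k[0][0])
a=sorted(keys(t['im'],(180,232,290,254)),key=lambda k:k[0][0])
for (p,_),(q,n) in zip(a,b):
    x,e=tri(t,p,w,q);print(q.round(1),n,x.round(4),round(e,4),plane(w,q,.05).round(4))
```

```text
[0.36810613 0.12717272 0.37221125] [1.99581886 2.09695438 0.34695708]
[370.5 214.5] 68 [0.493  0.2381 0.0628] 0.0267 [0.4931 0.256  0.05  ]
[344.7 214.8] 414 [0.4918 0.1958 0.0781] 0.0497 [0.4948 0.2284 0.05  ]
[296.4 215.4] 432 [0.4991 0.154  0.0533] 0.0445 [0.498  0.1767 0.05  ]
[255.9 215.2] 409 [0.5045 0.1115 0.0351] 0.0442 [0.5001 0.1333 0.05  ]
[215.4 215.2] 427 [0.5121 0.0578 0.0119] 0.0566 [0.5022 0.0899 0.05  ]
```

Request:
apply_moves(
  plan=[
    {"linear": [0.4,0.98,-0.5],"roll": 0,"grip": 1},
    {"linear": [0.4,0.98,-0.5],"roll": 0,"grip": 1},
    {"linear": [0.4,0.98,-0.5],"roll": 0,"grip": 1},
    {"linear": [0.4,0.98,-0.5],"roll": 0,"grip": 1},
    {"linear": [0.4,0.98,-0.8],"roll": 0,"grip": 1},
    {"linear": [0,0,-1],"roll": 0,"grip": 1},
    {"linear": [0,0,-1],"roll": 0,"grip": 1},
    {"linear": [0,0,-1],"roll": 0,"grip": 1},
    {"linear": [0,0,-1],"roll": 0,"grip": 1},
    {"linear": [0,0,-1],"roll": 0,"grip": 1},
    {"linear": [0,0,0],"roll": 0,"grip": 1},
    {"linear": [0,0,0],"roll": 0,"grip": 1},
  ],
)

```text
time: 6.15
position: [0.4911, 0.2284, 0.0761]
tcp_rot: [-0.076, 3.139, 0.001]
ft_force: [0.3, -0.5, -0.0]
width: 0.002
gripper_force: 0.0
```

Run:
```python
from h import *
from workcell import ctrl
s=ctrl.state();print(s['time'],s['position'],s['tcp_rot'],s['ft_force'])
im,d=ctrl.get_image('wrist');im2,_=ctrl.get_image('side')
cv2.imwrite('pics/w2.png',np.hstack([cv2.resize(im,(400,300)),cv2.resize(im2[160:310,180:380],(400,300))]))
```

```text
6.15 [0.49113206 0.22836342 0.07610854] [-7.56165661e-02  3.13947714e+00  7.50627142e-04] [ 0.27351874 -0.5378649  -0.00990718]
```

View pics/w2.png

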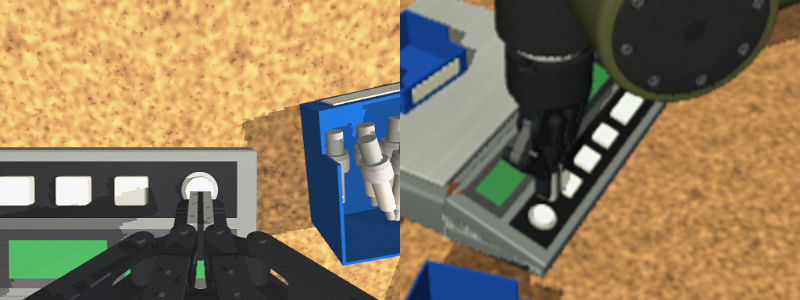

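The shut fingertips stand directly over the power button, with the stock bin, pan and bin clear. I descend and press along the panel normal.

Request:
apply_moves(
  plan=[
    {"linear": [0,0,-0.6],"roll": 0,"grip": 1},
    {"linear": [0,0,-0.4],"roll": 0,"grip": 1},
    {"linear": [0,0,-0.1],"roll": 0,"grip": 1},
    {"linear": [0,0,-0.05],"roll": 0,"grip": 1},
    {"linear": [0,0,0],"roll": 0,"grip": 1},
  ],
)

```text
time: 6.88
position: [0.4908, 0.2285, 0.0524]
tcp_rot: [-0.076, 3.14, 0.0]
ft_force: [-0.3, -0.3, 1.4]
width: 0.002
gripper_force: 0.0
```

Request:
apply_moves(
  plan=[
    {"linear": [0.02,0,-0.06],"roll": 0,"grip": 1},
    {"linear": [0.02,0,-0.06],"roll": 0,"grip": 1},
    {"linear": [0,0,0],"roll": 0,"grip": 1},
  ],
)

```text
time: 7.25
position: [0.4916, 0.2285, 0.0501]
tcp_rot: [-0.076, 3.14, 0.0]
ft_force: [-1.5, -0.0, 0.7]
width: -0.005
gripper_force: 0.5
```

Request:
apply_moves(
  plan=[
    {"linear": [0.02,0,-0.06],"roll": 0,"grip": 1},
    {"linear": [0.02,0,-0.06],"roll": 0,"grip": 1},
    {"linear": [0,0,0],"roll": 0,"grip": 1},
  ],
)

```text
time: 7.62
position: [0.4924, 0.2285, 0.0476]
tcp_rot: [-0.076, 3.14, 0.0]
ft_force: [-2.0, -0.3, 3.1]
width: 0.008
gripper_force: 2.0
```

Request:
apply_moves(
  plan=[
    {"linear": [0.02,0,-0.06],"roll": 0,"grip": 1},
    {"linear": [0.02,0,-0.06],"roll": 0,"grip": 1},
    {"linear": [0,0,0],"roll": 0,"grip": 1},
  ],
)

```text
time: 8.0
position: [0.4932, 0.2285, 0.0451]
tcp_rot: [-0.076, 3.14, 0.001]
ft_force: [-2.3, 0.5, 4.0]
width: -0.001
gripper_force: 2.4
```

Request:
apply_moves(
  plan=[
    {"linear": [0.02,0,-0.06],"roll": 0,"grip": 1},
    {"linear": [0,0,0],"roll": 0,"grip": 1},
  ],
)

```text
time: 8.25
position: [0.4934, 0.2286, 0.0448]
tcp_rot: [-0.076, 3.141, 0.0]
ft_force: [-6.4, 0.3, 9.3]
width: 0.001
gripper_force: 5.7
```

The force rise shows the button is fully in at about 11 N. I lift, look, and move over to tare.

Request:
apply_moves(
  plan=[
    {"linear": [-0.07,0,0.25],"roll": 0,"grip": 1},
    {"linear": [-0.07,0,0.75],"roll": 0,"grip": 1},
    {"linear": [0,0,0.6],"roll": 0,"grip": 1},
    {"linear": [0.05,-0.955,0],"roll": 0,"grip": 1},
    {"linear": [0.05,-0.955,0],"roll": 0,"grip": 1},
    {"linear": [0.05,-0.955,0],"roll": 0,"grip": 1},
    {"linear": [0.05,-0.955,0],"roll": 0,"grip": 1},
    {"linear": [0.05,-0.955,0],"roll": 0,"grip": 1},
    {"linear": [0,0,0],"roll": 0,"grip": 1},
    {"linear": [0,0,0],"roll": 0,"grip": 1},
  ],
)

```text
time: 9.5
position: [0.4958, 0.1328, 0.0759]
tcp_rot: [-0.075, 3.141, 0.0]
ft_force: [0.6, 0.3, 0.6]
width: 0.001
gripper_force: 0.0
```

Run:
```python
from h import *
from workcell import ctrl
s=ctrl.state();print(s['time'],s['position'],s['ft_force'])
im,d=ctrl.get_image('wrist');im2,_=ctrl.get_image('side')
cv2.imwrite('pics/w3.png',np.hstack([cv2.resize(im,(400,300)),cv2.resize(im2[160:310,180:380],(400,300))]))
```

```text
9.5 [0.49579101 0.13277147 0.07587984] [0.59252275 0.27419595 0.57010156]
```

View pics/w3.png

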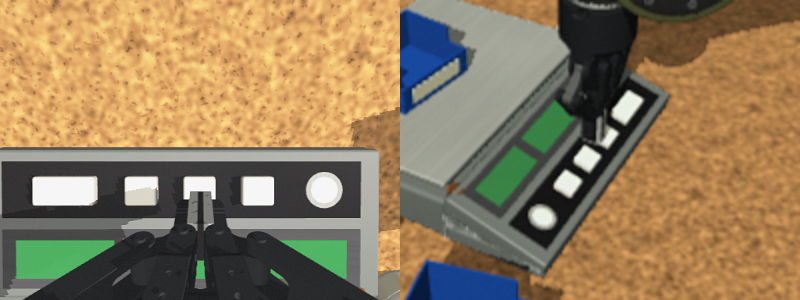

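The power button now sits low (side view), and the tip is over tare, the middle key. I press it.

Request:
apply_moves(
  plan=[
    {"linear": [0,0,-0.6],"roll": 0,"grip": 1},
    {"linear": [0,0,-0.4],"roll": 0,"grip": 1},
    {"linear": [0,0,-0.15],"roll": 0,"grip": 1},
    {"linear": [0.02,0,-0.06],"roll": 0,"grip": 1},
    {"linear": [0.02,0,-0.06],"roll": 0,"grip": 1},
    {"linear": [0.02,0,-0.06],"roll": 0,"grip": 1},
    {"linear": [0.02,0,-0.06],"roll": 0,"grip": 1},
    {"linear": [0,0,0],"roll": 0,"grip": 1},
    {"linear": [0,0,0],"roll": 0,"grip": 1},
  ],
)

```text
time: 10.72
position: [0.4974, 0.133, 0.0483]
tcp_rot: [-0.076, 3.14, 0.0]
ft_force: [-2.4, 0.5, 2.5]
width: 0.004
gripper_force: 1.8
```

Request:
apply_moves(
  plan=[
    {"linear": [0.01,0,-0.04],"roll": 0,"grip": 1},
    {"linear": [0.01,0,-0.04],"roll": 0,"grip": 1},
    {"linear": [0,0,0],"roll": 0,"grip": 1},
  ],
)

```text
time: 11.1
position: [0.4979, 0.133, 0.0467]
tcp_rot: [-0.076, 3.14, 0.0]
ft_force: [-3.0, -0.0, 4.0]
width: 0.002
gripper_force: 2.6
```

Request:
apply_moves(
  plan=[
    {"linear": [0.02,0,-0.06],"roll": 0,"grip": 1},
    {"linear": [0,0,0],"roll": 0,"grip": 1},
    {"linear": [0,0,0],"roll": 0,"grip": 1},
  ],
)

```text
time: 11.48
position: [0.4982, 0.133, 0.0456]
tcp_rot: [-0.076, 3.14, 0.0]
ft_force: [-2.8, 0.2, 7.2]
width: -0.002
gripper_force: 3.2
```

Tare is down, with about 7.7 N along the panel normal. I lift and go to count.

Request:
apply_moves(
  plan=[
    {"linear": [-0.07,0,0.25],"roll": 0,"grip": 1},
    {"linear": [-0.05,0,0.75],"roll": 0,"grip": 1},
    {"linear": [0,0,0.5],"roll": 0,"grip": 1},
    {"linear": [0.037,-0.846,0],"roll": 0,"grip": 1},
    {"linear": [0.037,-0.846,0],"roll": 0,"grip": 1},
    {"linear": [0.037,-0.846,0],"roll": 0,"grip": 1},
    {"linear": [0.037,-0.846,0],"roll": 0,"grip": 1},
    {"linear": [0.037,-0.846,0],"roll": 0,"grip": 1},
    {"linear": [0.037,-0.846,0],"roll": 0,"grip": 1},
    {"linear": [0,0,0],"roll": 0,"grip": 1},
    {"linear": [0,0,0],"roll": 0,"grip": 1},
  ],
)

```text
time: 12.85
position: [0.5002, 0.0313, 0.0752]
tcp_rot: [-0.075, 3.141, 0.0]
ft_force: [-0.1, -0.5, -0.4]
width: -0.005
gripper_force: 0.0
```

Run:
```python
from h import *
from workcell import ctrl
s=ctrl.state();print(s['time'],s['position'],s['ft_force'])
im,d=ctrl.get_image('wrist');im2,_=ctrl.get_image('side')
cv2.imwrite('pics/w4.png',np.hstack([cv2.resize(im,(400,300)),cv2.resize(im2[160:310,180:380],(400,300))]))
```

```text
12.85 [0.50021386 0.03134761 0.07524793] [-0.09842947 -0.54162214 -0.37294524]
```

View pics/w4.png

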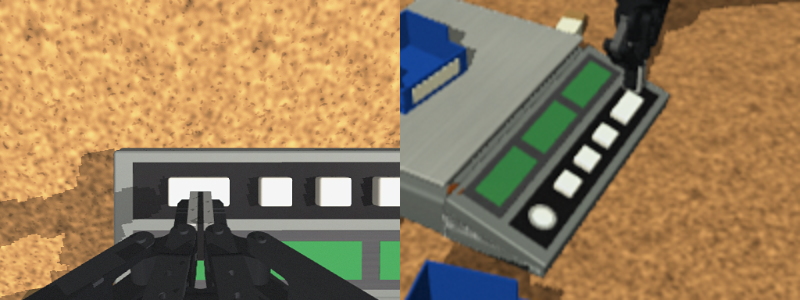

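The tip is centred over the count key and the other keys are up. I press count the same way.

Request:
apply_moves(
  plan=[
    {"linear": [0,0,-0.6],"roll": 0,"grip": 1},
    {"linear": [0,0,-0.4],"roll": 0,"grip": 1},
    {"linear": [0,0,-0.12],"roll": 0,"grip": 1},
    {"linear": [0.02,0,-0.06],"roll": 0,"grip": 1},
    {"linear": [0.02,0,-0.06],"roll": 0,"grip": 1},
    {"linear": [0.02,0,-0.06],"roll": 0,"grip": 1},
    {"linear": [0.02,0,-0.06],"roll": 0,"grip": 1},
    {"linear": [0.02,0,-0.06],"roll": 0,"grip": 1},
    {"linear": [0,0,0],"roll": 0,"grip": 1},
    {"linear": [0,0,0],"roll": 0,"grip": 1},
  ],
)

```text
time: 14.2
position: [0.5023, 0.0314, 0.0471]
tcp_rot: [-0.076, 3.14, 0.0]
ft_force: [-3.1, 0.3, 4.6]
width: -0.0
gripper_force: 2.3
```

Request:
apply_moves(
  plan=[
    {"linear": [0.015,0,-0.05],"roll": 0,"grip": 1},
    {"linear": [0,0,0],"roll": 0,"grip": 1},
    {"linear": [0,0,0],"roll": 0,"grip": 1},
  ],
)

```text
time: 14.58
position: [0.5026, 0.0314, 0.0461]
tcp_rot: [-0.076, 3.14, 0.0]
ft_force: [-2.5, 0.5, 5.6]
width: 0.0
gripper_force: 2.9
```

Count is down about 5 mm, at about 6.1 N along the panel normal. I lift clear and check.

Request:
apply_moves(
  plan=[
    {"linear": [-0.07,0,0.25],"roll": 0,"grip": 1},
    {"linear": [-0.05,0,0.75],"roll": 0,"grip": 1},
    {"linear": [0,0,1],"roll": 0,"grip": 1},
    {"linear": [0,0,1],"roll": 0,"grip": 1},
    {"linear": [-0.5,-0.5,1],"roll": 0,"grip": 1},
    {"linear": [-0.5,-1,1],"roll": 0,"grip": 1},
    {"linear": [-0.5,-1,1],"roll": 0,"grip": 1},
    {"linear": [-0.5,-1,0],"roll": 0,"grip": 1},
    {"linear": [0,-1,0],"roll": 0,"grip": 1},
    {"linear": [0,-1,0],"roll": 0,"grip": 1},
    {"linear": [0,0,0],"roll": 0,"grip": 1},
    {"linear": [0,0,0],"roll": 0,"grip": 1},
  ],
)

```text
time: 16.08
position: [0.4598, -0.0785, 0.1654]
tcp_rot: [0.075, -3.14, -0.0]
ft_force: [0.2, -0.0, -0.6]
width: -0.003
gripper_force: 0.0
```

Run:
```python
from h import *
from workcell import ctrl
im,_=ctrl.get_image('top');im2,_=ctrl.get_image('side')
cv2.imwrite('pics/e.png',np.hstack([cv2.resize(im,(400,300)),cv2.resize(im2[160:310,180:380],(400,300))]))
```

```text
(no output)
```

View pics/e.png

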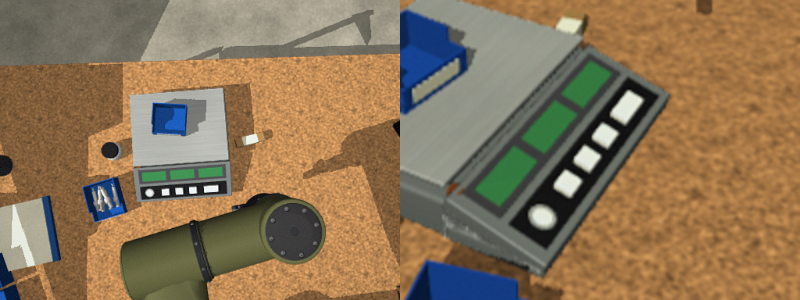

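The power button is in, the other keys are up, everything else is where it was, and the arm is clear.

```bash
python3 -c "from workcell import ctrl; print(ctrl.close_job())"
```

```text
the job is handed in; nothing more can be done
None
```

I pressed power, tare and count in that order, each at about 6 to 11 N, left power latched in with the pan, bin and other things untouched, and handed the job in at about 16 s; the hand-in call returned no verdict.

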